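Release the bed of the proof press

ROBOT

A 6-joint arm with a two-finger parallel gripper is mounted at the origin on the work surface. World frame = base frame: x ahead of the robot, y to its left, z up, the work surface at z = 0. Lengths are in m, angles in rad, forces in N, time in s.
With the tool pointing down it reaches from about 0.3 to 0.875 m from the base axis. Payload 6.4 kg.
Tool frame: the origin (TCP) lies at the very end of the fingers, on their centre line; the grasp point (between the pads) lies 19 mm behind it; z points along the fingers, x is the direction in which the jaws open and shut, and the axes are right-handed (so a half turn about z gives the same grasp; the last joint's range is limited). The gripper opens to 88 mm and grips with 3 to 60 N. Pads are 18 mm wide; open, the fingers measure 123 mm over their backs; the gripper's body (75 mm by 187 mm) begins 45 mm behind the grasp point.
Start: joints at [-1.492, 0.181, 1.607, -0, 1.354, -0.206], TCP at [0.162, -0.552, 0.239] pointing down, gripper open.
Joint ranges: [-2.99, 2.99], [-0.89, 2.07], [0.3, 2.58], [-1.14, 4.28], [0, 2.63], [-3.12, 3.12]. Speed limits (rad/s): [2.57, 2.57, 3.01, 3.14, 3.14, 3.14].

INTERFACE

Orientations are given as a unit quaternion [w, x, y, z].
In Python, from rig import env gives the robot as it stands. The module is installed in compiled form; this text tells all that it offers.
- The arm moves only by the tool move_arm, never from a script. Its argument "targets" is a list that holds one entry, the list of rows, each a list of 6 numbers: the shift along the tool's x, y, z in m, then the turn, a rotation vector about the tool's x, y, z in degrees. A call has 1 to 12 rows; each row shifts and turns the commanded pose from where the row before left it, along the tool's axes as they then stand; what a row does not reach is not made up. A row lasts 1/8 s, in which the tool goes at most 62.5 mm and 10.7 degrees, less where a joint would pass 70% of its speed; a pose out of reach is approached as far as the arm can. A call is refused whole if a number of a shift passes 0.0625 or a number of a turn 10.7, either way. A call with a gripper value outside its range is refused whole. "claw" is the finger opening in m, from 0 to 0.0881, set as the call begins (left out, the last holds). The fingers move at their own pace and stop on an object; "squeeze" is the grip in N (left out, the last holds). Time passes only in rows, so rows that do not move let the fingers close. It gives the time, the measured TCP pose, the force and the opening at its end, in the units of the state.
- env.sense(): the state, without advancing time (a new reading comes with each control period).
- env.camera(name): name is "scene" or "top" or "wrist"; returns the picture (384x512x3 uint8, red, green, blue); there is no depth.
- env.camera_params(name): a dict with "camera_matrix" (3x3 intrinsics, pixels), "k1" (the pictures are not rectified: a ray, as slopes to the right and down, at radius r is drawn at 1 + k1 r^2 times it, then the intrinsics apply), "eye" and "orientation" of the camera in the world. Camera axes: x right, y up, looking along -z (the intrinsics and any distortion apply to the point x, -y, -z); pixel columns grow to the right and rows downward; lengths in m; the calibration is good to about 2 mm. A picture is of the moment at which its call begins: read the wrist's pose just before it. camera_params takes no time and is no camera call; for the wrist camera it gives the pose at the moment of the call.
- env.job_done(): hands the job in, once; it reports no verdict.
The state is a dict: "time_s": time; "qpos": joint angles; "qd": joint speeds; "joint_efforts": joint torques, N m; "ee_pos": TCP position; "orientation": TCP orientation; "wrist_force": force on the tool from outside, world axes, zero at the start; "wrist_torque": the same for the moment, N m; "opening": opening from 0.0 (shut) to 1.0 (fully open).
Only numpy, scipy, OpenCV 4.12 (cv2) and the standard library are available. Lean on these libraries where they do the work, as an engineer would, in place of code of your own. Each camera call takes 0.05 s, during which the arm holds its last target.

TASK

Release the type bed of the small proof press: press its two red buttons down together, one fingertip on each, and keep both held down until the bed has slid all the way out by itself; then let go of the buttons and move clear. Do not touch the sliding bed or its tray of type, and leave the ink jar, brush, mallet and loose wooden type block standing or lying where they are; nothing is to be picked up.

Things in the scene. Friction and masses are not known exactly. Their poses are not given: they have to be found in the camera images.
- press: Bench-top proof press, green base 235 x 330 mm, 40 mm high, fixed to the table. Origin on the table near the middle of its underside (base spans -120 to +115 mm in x, -165 to +165 mm in y), z up. The two buttons are on the -x side. A black roller along x between two green cheeks (tops at 120 mm) stands over the base at y = -115 mm. The press may stand turned about z.
- button_l_top (a point): Centre of the top face of the red button nearer the press's +y end, at press (-85, +93) mm, 82 mm above the table when up. The cap is a 28 mm disc on a black collar of 42 mm, whose top is 70 mm above the table. It moves down with the button.
- button_r_top (a point): Centre of the top face of the other red button, the same, at press (-85, +27) mm: the two buttons are 66 mm apart centre to centre along press y, 38 mm between their caps.
- pair_mid (a point): Fixed point midway between the two button tops (as they stand when up), 82 mm above the table.
- button_l (a joint): Travel of button l in m: 0 up, 0.008 fully down. Spring return; about 5 N holds it fully down. It counts as down beyond 0.005.
- button_r (a joint): Travel of button r, the same.
- carriage (a joint): Travel of the sprung bed in m along press +y: 0 in, 0.1 all the way out. While both buttons are down it creeps out by itself in about 2 s; with either button up, a ratchet stops it within 25 mm and it stays there until both are pressed again.
- tray (a point): Wooden tray of type on the bed, 126 x 146 mm, its top 68 mm above the table, beside the buttons on their +x side: its near edge is 50 mm from the line of the button centres. This point lies under the centre of the tray, at press (30, -80) mm when in and (30, +20) mm when out.
- ink_jar: Amber ink jar with black cap, 60 mm wide, 75 mm high, standing on the table off the +y end of the press. Origin under its centre.
- brush: Brush lying on the table off the -y end of the press, 200 mm long and 20 mm high, along press x. Origin under the middle of its length.
- mallet: Mallet lying on the table off the -y end of the press, 260 mm long and 26 mm high, along press x. Origin under the middle of its length.
- sort: Loose wooden type block, 22 x 22 x 30 mm, standing on the press base (40 mm above the table) on the button side, about 100 mm from the nearer button. Origin under its centre.
Mind the look-alikes: they are no part of the job. Leave any yellow look-alike of the brush alone.

How it is judged:
By the outcome, as a careful person would: the job done as asked, in the order asked, and still so for the second after the job is handed in, with the robot touching nothing.
It also fails if it takes over 29 s, if anything falls off the work surface, if the arm or the gripper's body presses on something with over 40 N, if the wrist force passes 120 N, or if a joint passes its speed limit or range.

## Working session

There is one attempt and no reset: what is moved stays moved. The work goes in short steps, Python scripts to look and compute and a tool call to move; the robot and the scene stay as the last step left them, time stands still between calls to the robot, and variables do not carry over. Pictures are saved under pics/ and viewed, and the job is handed in when it is done.

Besides the shell and the picture viewer there is one more tool, called after "Emit:" as name(argument=value, ...), one argument or row to a line, values as JSON. move_arm: Moves the arm, as the interface text tells. Its arguments: {"type":"object","properties":{"targets":{"type":"array"},"claw":{"type":"number"},"squeeze":{"type":"number"}},"required":["targets"]}

```bash
mkdir -p pics; python3 - <<'E'
from rig import env
import cv2,json
s=env.sense();print(s)
for n in("scene","top","wrist"):
    p=env.camera_params(n);print(n,p)
    im=env.camera(n);cv2.imwrite(f"pics/{n}0.png",im[:,:,::-1])
E
```

```text
{'time_s': 0.0, 'qpos': array([-1.49229183e+00,  1.81558530e-01,  1.60802891e+00, -3.96500185e-05,
        1.35378300e+00, -2.06331134e-01]), 'qd': array([ 0.00047219,  0.00074966,  0.00027846,  0.00166839, -0.00110851,
        0.00043083]), 'joint_efforts': array([-1.14919631e-04, -4.33866191e+01, -3.41850078e+01,  7.01593026e-02,
        3.84641346e-02, -1.20172999e-04]), 'ee_pos': array([ 0.16151866, -0.55127665,  0.2377902 ]), 'orientation': array([-6.54619217e-04,  8.00314601e-01, -5.99579644e-01, -6.01647361e-04]), 'wrist_force': array([ 0.41327805, -0.55563835, -0.37670261]), 'wrist_torque': array([-0.0220852 ,  0.0068303 ,  0.05613876]), 'opening': 1.0024413860151768}
scene {'camera_matrix': array([[403.03276644,   0.        , 249.03433714],
       [  0.        , 403.03276644, 192.54362594],
       [  0.        ,   0.        ,   1.        ]]), 'k1': -0.06063387718899736, 'eye': array([ 1.06261513, -0.81695981,  0.82966152]), 'orientation': array([0.85286132, 0.4104864 , 0.13243626, 0.29426028])}
top {'camera_matrix': array([[476.88052805,   0.        , 259.31231291],
       [  0.        , 476.88052805, 197.79311837],
       [  0.        ,   0.        ,   1.        ]]), 'k1': 0.06517704882626853, 'eye': array([ 0.38428515, -0.05794326,  1.50378286]), 'orientation': array([ 0.71180766,  0.02799443, -0.04221952, -0.70054527])}
wrist {'camera_matrix': array([[335.68513963,   0.        , 248.85449099],
       [  0.        , 335.68513963, 192.095473  ],
       [  0.        ,   0.        ,   1.        ]]), 'k1': -0.09502032463861153, 'eye': array([ 0.23986247, -0.52905019,  0.38434672]), 'orientation': array([ 0.79043664, -0.12631374,  0.09494079, -0.59181163])}
```

View pics/scene0.png

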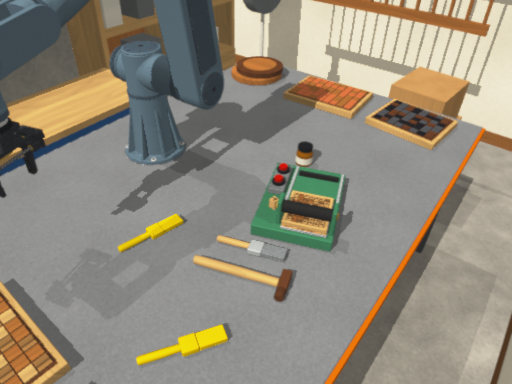

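View pics/top0.png

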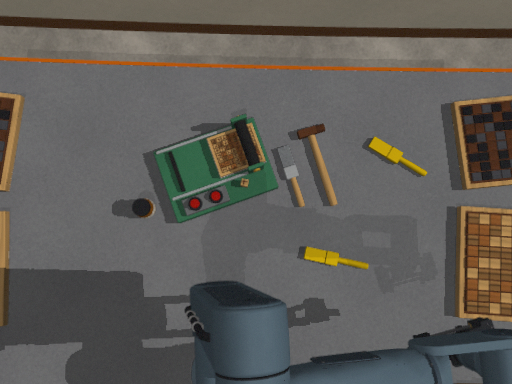

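```bash
python3 - <<'E'
import cv2
im=cv2.imread("pics/top0.png")
c=im[100:300,200:420]
cv2.imwrite("pics/top0c.png",cv2.resize(im[60:260,180:440],None,fx=3,fy=3,interpolation=cv2.INTER_CUBIC))
E
python3 - <<'E'
import cv2
im=cv2.imread("pics/top0.png")
cv2.imwrite("pics/top0d.png",cv2.resize(im[110:230,130:290],None,fx=5,fy=5,interpolation=cv2.INTER_CUBIC))
im=cv2.imread("pics/scene0.png")
cv2.imwrite("pics/scene0d.png",cv2.resize(im[130:250,230:370],None,fx=5,fy=5,interpolation=cv2.INTER_CUBIC))
E
```

```text
(no output)
```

View pics/top0d.png

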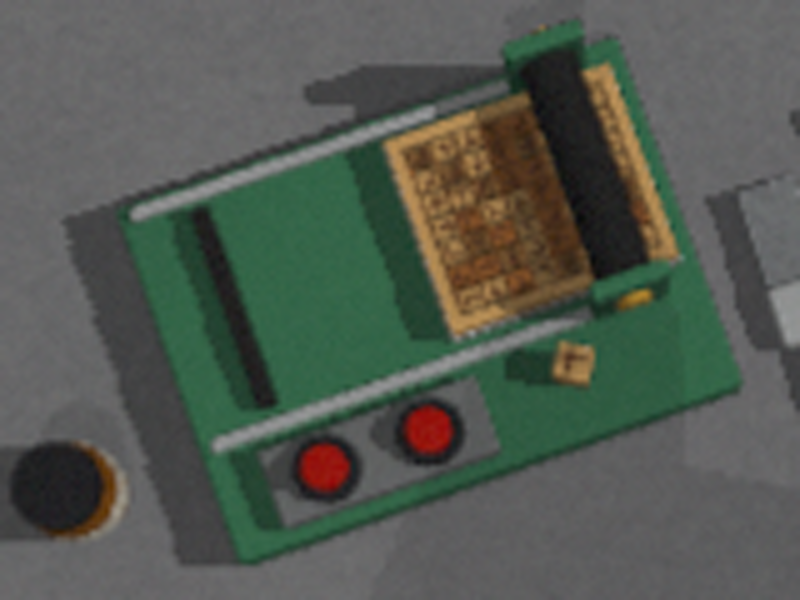

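View pics/scene0d.png

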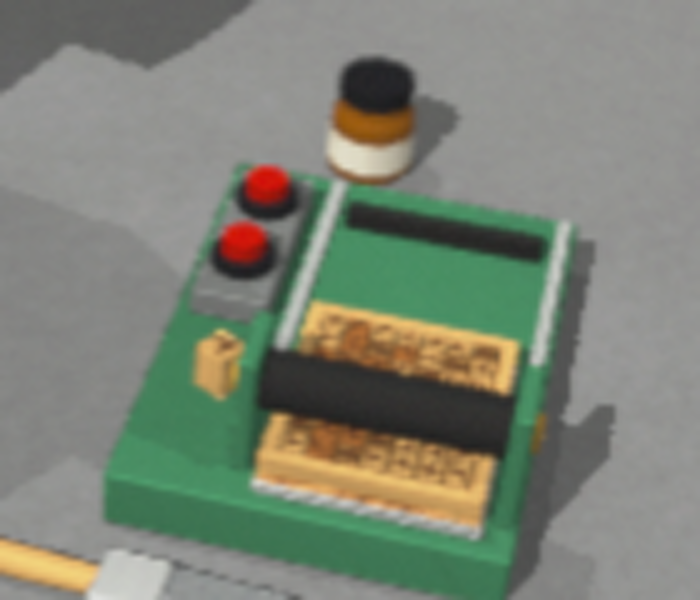

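The top crop shows the two red caps at about (195,203) for l and (215,196) for r. The jar is at (143,208) and the sort block at (244,182). The tray is fully in, under the roller. The scene view agrees. Next I'll locate the caps with both cameras.

```bash
cat > h.py <<'E'
import numpy as np,cv2
from scipy.spatial.transform import Rotation as R
def rot(q): return R.from_quat([q[1],q[2],q[3],q[0]]).as_matrix()
def ray(p,uv):
    K=np.array(p["camera_matrix"]);d=np.array([(uv[0]-K[0,2])/K[0,0],(uv[1]-K[1,2])/K[1,1]])
    s=d.copy()
    for _ in range(20): s=d/(1+p["k1"]*(s@s))
    return np.array(p["eye"]),rot(p["orientation"])@np.array([s[0],-s[1],-1])
def onz(p,uv,z):
    e,d=ray(p,uv);return e+d*(z-e[2])/d[2]
def proj(p,X):
    c=rot(p["orientation"]).T@(np.array(X)-p["eye"]);s=np.array([c[0],-c[1]])/-c[2];s=s*(1+p["k1"]*(s@s));K=p["camera_matrix"]
    return s[0]*K[0,0]+K[0,2],s[1]*K[1,1]+K[1,2]
def reds(im):
    im=im.astype(int);m=((im[...,2]>110)&(im[...,1]<60)&(im[...,0]<60)).astype(np.uint8)
    n,l,st,c=cv2.connectedComponentsWithStats(m)
    return [(st[i],c[i]) for i in range(1,n) if st[i][4]>15]
E
python3 - <<'E'
from h import *
from rig import env
for n in("top","scene"):
    p=env.camera_params(n);im=cv2.imread(f"pics/{n}0.png")
    pts=[]
    for st,c in reds(im):
        w=onz(p,c,.079 if n=="top" else .078);pts.append(w);print(n,st,c,w.round(4))
    d=pts[0]-pts[1];print(np.linalg.norm(d),np.degrees(np.arctan2(d[1],d[0])))
p=env.camera_params("top")
for n,uv,z in(("A",(248,562),.04),("B",(740,385),.04),("D",(122,208),.04),("C",(615,40),.04),("sort",(575,362),.07),("jar",(57,488),.075)):
    u=(np.array(uv)+.5)/5-.5+[130,110];print(n,onz(p,u,z).round(4))
E
```

```text
top [212 192   8   8  60] [215.5 195.5] [0.5312 0.0458 0.079 ]
top [191 199   9   9  61] [194.57377049 203.        ] [0.5076 0.1076 0.079 ]
0.06613267061468693 -69.09869587203777
scene [279 164   9   7  46] [282.82608696 166.73913043] [0.5071 0.1016 0.078 ]
scene [274 175   9   7  52] [277.94230769 178.11538462] [0.5296 0.041  0.078 ]
0.06470876465361956 110.29394035950773
A [0.452  0.1572 0.04  ]
B [ 0.5662 -0.1424  0.04  ]
D [0.6695 0.2412 0.04  ]
C [ 0.7824 -0.0616  0.04  ]
sort [ 0.5748 -0.0405  0.07  ]
jar [0.4928 0.2663 0.075 ]
```

Emit:
move_arm(
  targets=[
    [[-0.031, -0.032, 0.002, 0, 0, 0], [-0.031, -0.032, 0.002, 0, 0, 0], [-0.031, -0.032, 0.002, 0, 0, 0], [-0.031, -0.032, 0.002, 0, 0, 0], [-0.031, -0.032, 0.002, 0, 0, 0], [-0.031, -0.032, 0.002, 0, 0, 0], [-0.031, -0.032, 0.002, 0, 0, 0], [-0.031, -0.032, 0.002, 0, 0, 0], [-0.031, -0.032, 0.002, 0, 0, 0], [-0.031, -0.032, 0.002, 0, 0, 0], [-0.031, -0.032, 0.002, 0, 0, 0], [-0.031, -0.032, 0.002, 0, 0, 0]],
  ],
  claw=0.0485,
)

```text
time_s: 1.65
ee_pos: [0.4261, -0.0855, 0.2147]
orientation: [-0.0, 0.8, -0.6, 0.0]
wrist_force: [-0.3, 0.5, 0.0]
opening: 0.55
```

Emit:
move_arm(
  targets=[
    [[-0.03, -0.031, 0.003, 0, 0, 0], [-0.03, -0.031, 0.003, 0, 0, 0], [-0.03, -0.031, 0.003, 0, 0, 0], [-0.03, -0.031, 0.003, 0, 0, 0], [-0.004, -0.005, 0, 0, 0, -4.6], [0, 0, 0, 0, 0, 0], [0, 0, 0, 0, 0, 0]],
  ],
)

```text
time_s: 2.52
ee_pos: [0.5142, 0.068, 0.2026]
orientation: [0.0, 0.823, -0.568, -0.0]
wrist_force: [-0.0, -0.1, -0.8]
opening: 0.551
```

```bash
python3 - <<'E'
from h import *
from rig import env
p=env.camera_params("wrist");im=env.camera("wrist")[:,:,::-1].copy()
s=env.sense();print({k:s[k] for k in("time_s","qpos","ee_pos","orientation","opening","wrist_force")})
a=2*np.degrees(np.arctan2(s["orientation"][2],s["orientation"][1]));print("yaw",a)
cv2.imwrite("pics/w1.png",im);cv2.imwrite("pics/w1x.png",cv2.resize(im,None,fx=1.5,fy=1.5))
pts=[]
for st,c in reds(im):
    w=onz(p,c,.081);print(st,c,w.round(4));pts.append(w)
if len(pts)>1:
    d=pts[0]-pts[1];print(np.linalg.norm(d),np.degrees(np.arctan2(d[1],d[0])),(pts[0]+pts[1])/2)
E
```

```text
{'time_s': 2.575, 'qpos': array([-9.79875219e-02,  9.13324998e-02,  1.78360146e+00, -9.75418693e-05,
        1.26689270e+00,  1.10970863e+00]), 'ee_pos': array([0.51427432, 0.0677843 , 0.20264604]), 'orientation': array([ 9.74011424e-05,  8.23165005e-01, -5.67802218e-01, -7.98003331e-05]), 'opening': 0.5467651158050238, 'wrist_force': array([ 0.39579415, -0.42167367,  0.65922517])}
yaw -69.19421960336246
[182 159  35  35 935] [199.29839572 176.49839572] [0.5063 0.1082 0.081 ]
[262 159  34  35 925] [277.81297297 176.47459459] [0.5294 0.0473 0.081 ]
0.06509006263635876 110.83091096631892 [0.51786821 0.07775261 0.081     ]
```

View pics/w1x.png

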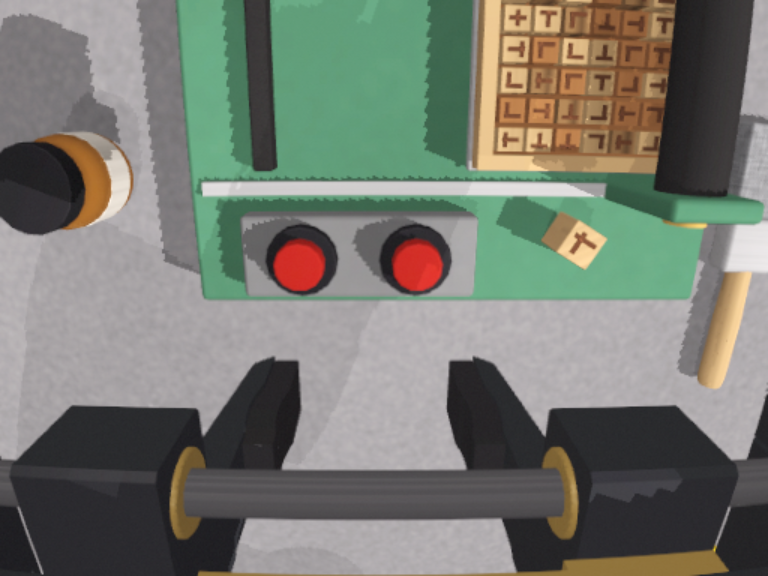

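The wrist picture shows the caps at (199,176) and (278,176), with the jaws lined up with them. The sort block is at about (383,160), clear of the fingers. Next I centre the gripper and drop to a hover.

Emit:
move_arm(
  targets=[
    [[-0.0075, -0.007, 0.025, 0, 0, 0], [0, 0, 0.035, 0, 0, 0], [0, 0, 0.03, 0, 0, 0], [0, 0, 0.01, 0, 0, 0], [0, 0, 0, 0, 0, 0], [0, 0, 0, 0, 0, 0]],
  ],
  claw=0.052,
)

```text
time_s: 3.32
ee_pos: [0.5195, 0.0776, 0.1041]
orientation: [-0.001, 0.824, -0.567, 0.001]
wrist_force: [0.5, 0.3, 0.4]
opening: 0.587
```

```bash
python3 - <<'E'
from h import *
from rig import env
p=env.camera_params("wrist");im=env.camera("wrist")[:,:,::-1].copy()
s=env.sense();print({k:s[k] for k in("time_s","ee_pos","orientation","opening","wrist_force")})
for st,c in reds(im): print(st,c,onz(p,c,.081).round(4))
im2=env.camera("scene")[:,:,::-1]
a=cv2.resize(im2[110:230,220:380],(560,420),interpolation=cv2.INTER_CUBIC)
cv2.imwrite("pics/s2.png",a);cv2.imwrite("pics/w2.png",cv2.resize(im[100:384,80:430],None,fx=2,fy=2))
E
```

```text
{'time_s': 3.375, 'ee_pos': array([0.51947005, 0.07762255, 0.1041689 ]), 'orientation': array([-6.41628497e-04,  8.23626945e-01, -5.67130546e-01,  1.08993048e-03]), 'opening': 0.5890323240920183, 'wrist_force': array([ 0.26924206, -0.2825836 ,  0.35577713])}
[ 163  210   51   51 1494] [191.03145917 231.22088353] [0.5109 0.108  0.081 ]
[ 279  211   51   51 1564] [300.01342711 232.66240409] [0.5317 0.0511 0.081 ]
```

View pics/w2.png

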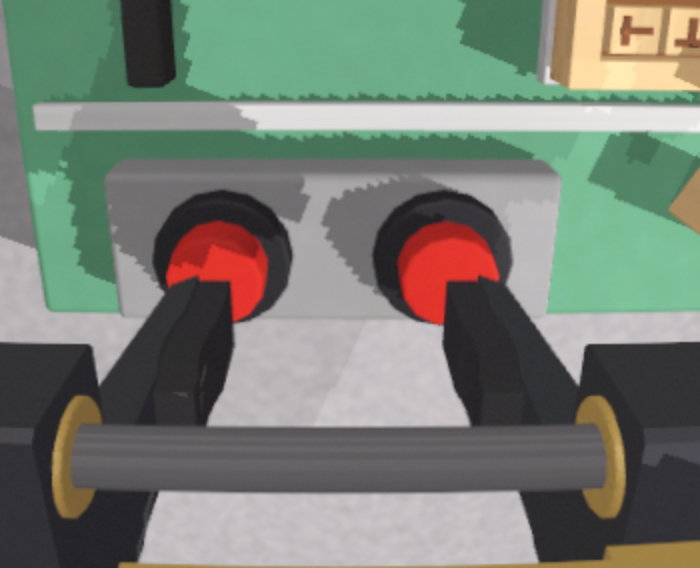

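View pics/s2.png

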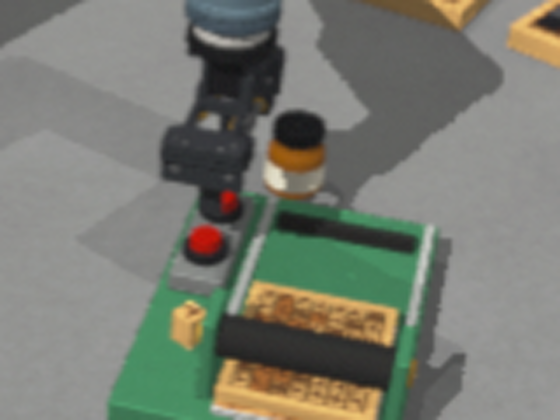

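```bash
python3 - <<'E'
from h import *
from rig import env
p=env.camera_params("wrist");s=env.sense()
a=onz(p,(188.3,235.3),.082);b=onz(p,(304.1,235.3),.082)
m=(a+b)/2;print(a,b,m,np.linalg.norm(a-b))
T=rot(s["orientation"]);d=T.T@(m-s["ee_pos"]);print("shift tool",d.round(4))
for x in(-.0435,-.026,.026,.0435):
    for y in (-.009,.009):
        u=proj(p,s["ee_pos"]+T@[x,y,0]);print(x,y,(np.array(u)-[80,100])*2)
E
```

```text
[0.50847488 0.1087799  0.082     ] [0.53136599 0.04881815 0.082     ] [0.51992043 0.07879902 0.082     ] 0.06418267128341928
shift tool [-0.0009 -0.0008  0.0221]
-0.0435 -0.009 [156.4135599  279.21927224]
-0.0435 0.009 [163.01043455 343.53293819]
-0.026 -0.009 [227.953802  279.6567134]
-0.026 0.009 [231.95995149 344.20852151]
0.026 -0.009 [442.88885575 279.69654981]
0.026 0.009 [438.96578848 344.23675524]
0.0435 -0.009 [514.42021285 279.28629758]
0.0435 0.009 [507.90648829 343.58099705]
```

Emit:
move_arm(
  targets=[
    [[-0.001, -0.001, 0.015, 0, 0, 0], [0, 0, 0.005, 0, 0, 0], [0, 0, 0.005, 0, 0, 0], [0, 0, 0.005, 0, 0, 0], [0, 0, 0.001, 0, 0, 0], [0, 0, 0, 0, 0, 0]],
  ],
  claw=0.056,
)

```text
time_s: 4.18
ee_pos: [0.5185, 0.0793, 0.0742]
orientation: [0.001, 0.824, -0.567, -0.001]
wrist_force: [-13.9, -0.2, 29.4]
opening: 0.635
```

```bash
python3 - <<'E'
from h import *
from rig import env
im=env.camera("wrist")[:,:,::-1].copy()
s=env.sense();print({k:s[k] for k in("time_s","ee_pos","orientation","opening","wrist_force","wrist_torque")})
cv2.imwrite("pics/w3.png",cv2.resize(im,None,fx=1.5,fy=1.5))
E
```

```text
{'time_s': 4.225, 'ee_pos': array([0.5185319 , 0.07932471, 0.07420033]), 'orientation': array([ 6.05156369e-04,  8.23926617e-01, -5.66695748e-01, -7.02631136e-04]), 'opening': 0.6309704519239226, 'wrist_force': array([-15.32097113,   0.83154208,  30.24512965]), 'wrist_torque': array([-0.07325862,  2.38241914, -0.08452428])}
```

View pics/w3.png

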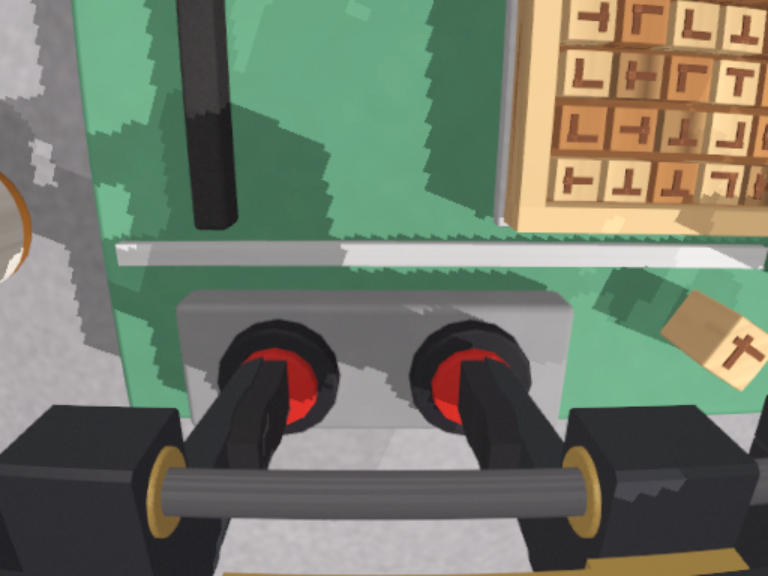

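Emit:
move_arm(
  targets=[
    [[0, 0, 0, 0, 0, 0], [0, 0, 0, 0, 0, 0], [0, 0, 0, 0, 0, 0], [0, 0, 0, 0, 0, 0], [0, 0, 0, 0, 0, 0], [0, 0, 0, 0, 0, 0], [0, 0, 0, 0, 0, 0], [0, 0, 0, 0, 0, 0]],
  ],
)

```text
time_s: 5.22
ee_pos: [0.5185, 0.0793, 0.0742]
orientation: [0.001, 0.824, -0.567, -0.001]
wrist_force: [-14.6, -0.1, 29.6]
opening: 0.634
```

```bash
python3 - <<'E'
from h import *
from rig import env
im=env.camera("wrist")[:,:,::-1].copy()
s=env.sense();print({k:s[k] for k in("time_s","ee_pos","opening","wrist_force","wrist_torque")})
cv2.imwrite("pics/w4.png",cv2.resize(im,None,fx=1.5,fy=1.5))
E
```

```text
{'time_s': 5.275, 'ee_pos': array([0.51853825, 0.07931743, 0.07420741]), 'opening': 0.6383212248734458, 'wrist_force': array([-14.00623151,   0.24870107,  29.10324042]), 'wrist_torque': array([ 0.01846602,  2.34131033, -0.03766085])}
```

View pics/w4.png

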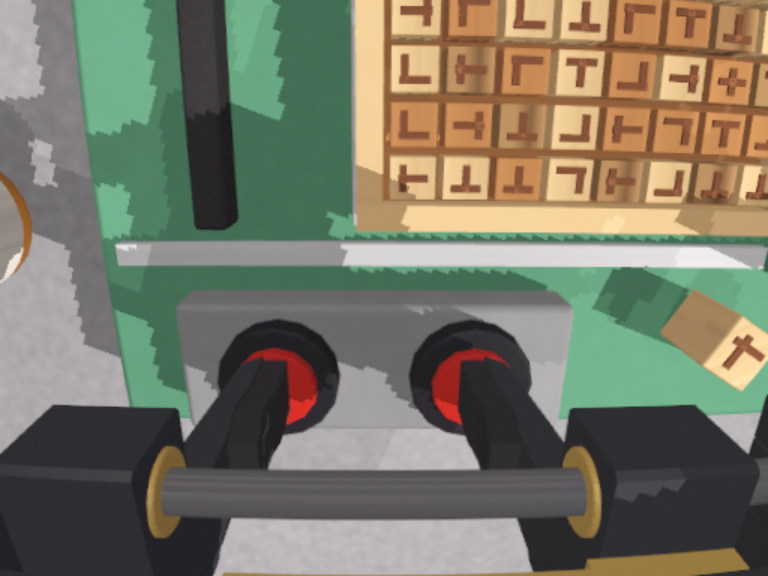

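The bed is sliding: the tray's leading edge has moved from x≈505 to x≈355 in the enlarged picture. Both caps are still down, so I keep holding.

Emit:
move_arm(
  targets=[
    [[0, 0, 0, 0, 0, 0], [0, 0, 0, 0, 0, 0], [0, 0, 0, 0, 0, 0], [0, 0, 0, 0, 0, 0], [0, 0, 0, 0, 0, 0], [0, 0, 0, 0, 0, 0], [0, 0, 0, 0, 0, 0], [0, 0, 0, 0, 0, 0], [0, 0, 0, 0, 0, 0], [0, 0, 0, 0, 0, 0]],
  ],
)

```text
time_s: 6.52
ee_pos: [0.5185, 0.0793, 0.0742]
orientation: [0.001, 0.824, -0.567, -0.001]
wrist_force: [-14.7, 0.8, 29.8]
opening: 0.64
```

```bash
python3 - <<'E'
from h import *
from rig import env
im=env.camera("wrist")[:,:,::-1].copy()
s=env.sense();print({k:s[k] for k in("time_s","ee_pos","opening","wrist_force")})
cv2.imwrite("pics/w5.png",cv2.resize(im,None,fx=1.5,fy=1.5))
E
```

```text
{'time_s': 6.575, 'ee_pos': array([0.51855777, 0.07931673, 0.07421665]), 'opening': 0.6337577323528961, 'wrist_force': array([-13.63906624,   0.4441205 ,  29.1419666 ])}
```

View pics/w5.png

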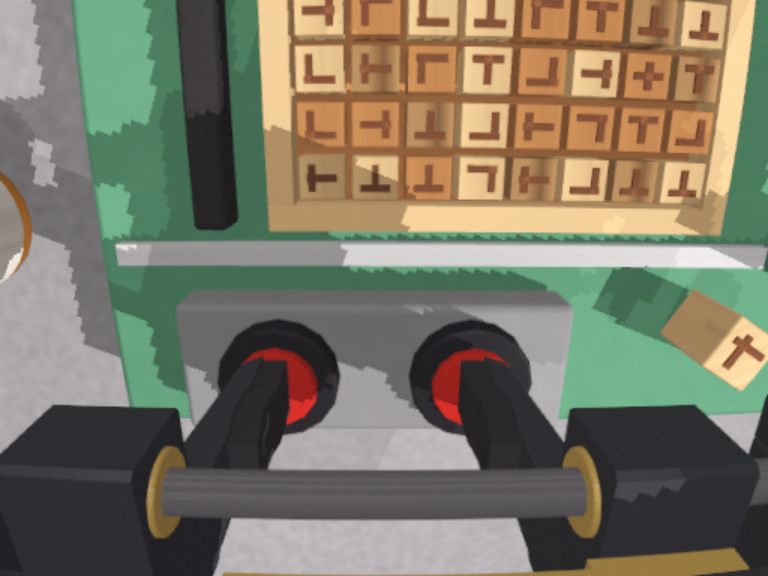

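Emit:
move_arm(
  targets=[
    [[0, 0, 0, 0, 0, 0], [0, 0, 0, 0, 0, 0], [0, 0, 0, 0, 0, 0], [0, 0, 0, 0, 0, 0]],
  ],
)

```text
time_s: 7.08
ee_pos: [0.5185, 0.0793, 0.0742]
orientation: [0.001, 0.824, -0.567, -0.001]
wrist_force: [-14.2, 0.2, 30.2]
opening: 0.629
```

```bash
python3 - <<'E'
from h import *
from rig import env
im=env.camera("wrist")[:,:,::-1].copy()
s=env.sense();print({k:s[k] for k in("time_s","ee_pos","opening","wrist_force")})
cv2.imwrite("pics/w6.png",cv2.resize(im,None,fx=1.5,fy=1.5))
a=cv2.imread("pics/w5.png").astype(int);b=cv2.imread("pics/w6.png").astype(int)
print(abs(a-b).max(), (abs(a-b).max(2)>25).sum())
E
```

```text
{'time_s': 7.125, 'ee_pos': array([0.51856077, 0.07932389, 0.07421564]), 'opening': 0.6367398551498973, 'wrist_force': array([-14.3276091 ,   0.44873795,  29.60486075])}
38 55
```

View pics/w6.png

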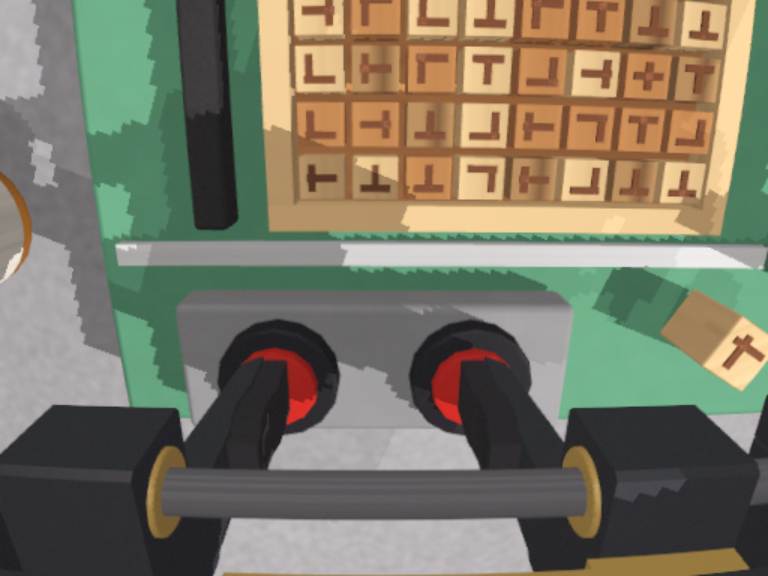

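```bash
python3 - <<'E'
from h import *
from rig import env
p=env.camera_params("wrist")
e=onz(p,(263/1.5,100/1.5),.068);e2=onz(p,(267/1.5,200/1.5),.068);y=np.array([np.cos(np.radians(110.85)),np.sin(np.radians(110.85)),0])
for q in(e,e2):print((q-np.array([.519,.0775,0]))@y*1000+60)
E
```

```text
93.33114371530806
93.69554849303802
```

The tray's leading edge measures press y ≈ 93.5 mm. Fully out is 93 mm, and the bed is no longer moving, so it is all the way out. Now I lift straight up.

Emit:
move_arm(
  targets=[
    [[0, 0, -0.01, 0, 0, 0], [0, 0, -0.03, 0, 0, 0], [0, 0, -0.04, 0, 0, 0], [0, 0, -0.04, 0, 0, 0], [0, 0.03, -0.04, 0, 0, 0], [0, 0.04, -0.02, 0, 0, 0], [0, 0.04, 0, 0, 0, 0], [0, 0, 0, 0, 0, 0], [0, 0, 0, 0, 0, 0]],
  ],
)

```text
time_s: 8.25
ee_pos: [0.4168, 0.0398, 0.2518]
orientation: [-0.0, 0.824, -0.567, 0.0]
wrist_force: [1.0, -0.3, -0.1]
opening: 0.636
```

```bash
python3 - <<'E'
from h import *
from rig import env
im=env.camera("wrist")[:,:,::-1].copy();t=env.camera("scene")[:,:,::-1].copy()
s=env.sense();print({k:s[k] for k in("time_s","ee_pos","qd","wrist_force")})
cv2.imwrite("pics/w7.png",im)
cv2.imwrite("pics/s7.png",cv2.resize(t[100:310,160:400],None,fx=2.5,fy=2.5,interpolation=cv2.INTER_CUBIC))
E
```

```text
{'time_s': 8.35, 'ee_pos': array([0.41697561, 0.0399827 , 0.25157583]), 'qd': array([ 1.91308363e-03,  7.21369532e-03,  5.49146211e-04, -2.41214192e-05,
        2.92855368e-03,  1.56457847e-04]), 'wrist_force': array([ 0.54013255, -0.72341711, -0.57767055])}
```

View pics/w7.png

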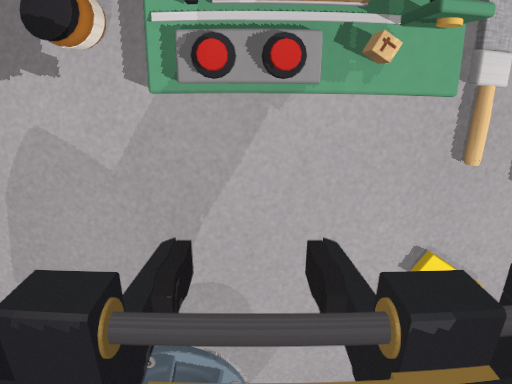

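View pics/s7.png

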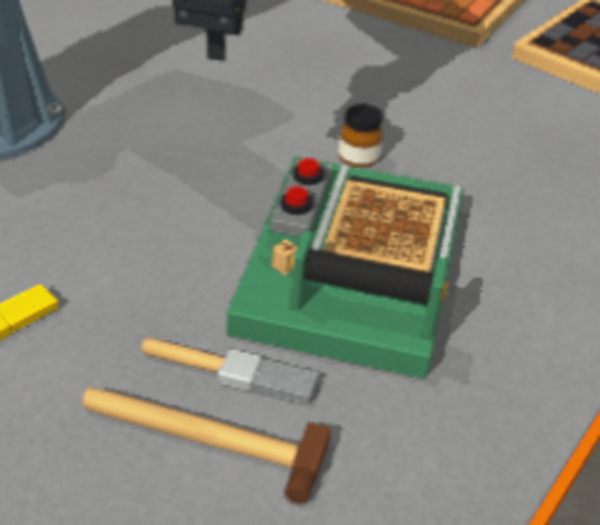

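The pictures show the bed out, both buttons back up at (212,54) and (286,54) in the wrist view, everything else undisturbed, and the arm clear.

```bash
python3 -c "
from rig import env
print(env.job_done())"
```

```text
the job is handed in; nothing more can be done
None
```

The type bed is all the way out. I pressed both red buttons together, one fingertip on each, and held them about 3 s until the bed stopped. I then lifted straight up, moved clear and handed in at about 8.4 s.

**Bed:** the last picture before letting go put the tray's leading edge at press y ≈ 93.5 mm (93 mm is fully out). It had not moved over the previous 0.5 s.

**After release:** the final pictures show both buttons back up and the ink jar, brush, mallet and type block where they were. The gripper was clear of everything, with the wrist force back to about 0 N.

**Two readings to note:**
- **Press force:** the wrist read about 30 N vertical and 14 N sideways during the hold, more than the roughly 10 N the springs need. I pressed the buttons onto their stops, still under the 120 N wrist limit.
- **Button position:** the scene camera's first fix on the buttons was about 5 mm off the top and wrist cameras. I went with the top and wrist cameras, and the fingers landed on both caps.

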